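Run the rod stubs out of the offcut chute

ROBOT

A 7-joint arm with a two-finger parallel gripper is mounted at the origin on the work surface. World frame = base frame: x ahead of the robot, y to its left, z up, the work surface at z = 0. Lengths are in m, angles in rad, forces in N, time in s.
With the tool pointing down it reaches from about 0.35 to 0.9 m from the base axis. Payload 8.1 kg.
Tool frame: the origin (TCP) lies on the front face of the gripper's body, between the roots of the fingers; the fingertips stand 66 mm ahead of it and the grasp point (between the pads) lies 47 mm ahead of it (arm.finger_overhang is the distance from the TCP to the fingertips, in m); z points along the fingers, y is the line along which they close (so a half turn about z gives the same grasp; the last joint's range is limited). The gripper opens to 92 mm and grips with 3 to 60 N. Pads are 19 mm wide; open, the fingers measure 130 mm over their backs; the gripper's body (75 mm by 190 mm) begins 47 mm behind the grasp point.
Start: joints at [-1.302, 0.434, 0.025, 1.573, -0.012, 1.134, -0.075], TCP at [0.227, 0.582, 0.292] pointing down, gripper open.
Joint ranges: [-2.62, 2.62], [-0.44, 2.09], [-1.27, 1.32], [0.08, 2.57], [-1.32, 4.46], [0.12, 2], [-2.74, 2.74]. Speed limits (rad/s): [2.22, 2.22, 3.01, 3.01, 3.14, 3.14, 3.14].

INTERFACE

Orientations are given as a rotation vector (axis times angle).
In Python, from cell import readout, cams, workorder, spotter, arm gives the robot as it stands.
- The arm moves only by the tool step_hand, called after "Call:" by a JSON object that holds its "name" and its "arguments". Schema: {"type":"object","properties":{"increments":{"type":"array","items":{"type":"object","properties":{"d":{"type":"array","items":{"type":"number"},"minItems":3,"maxItems":3},"twist":{"type":"number"},"aperture":{"type":"number"}},"additionalProperties":false,"required":["aperture"]},"minItems":1,"maxItems":10},"squeeze":{"type":"number"},"only":{"type":"string"},"quiet":{"type":"boolean"},"lines":{"type":"string"}},"required":["increments"],"additionalProperties":false}. increments is a list of rows, 1 to 10 of them, each an object with the fields d (a list: dx, dy, dz in normalised numbers (1 is 25 cm)), twist (a turn about the tool's z in fractions of the full range, 1 being 2 pi rad), aperture (the opening from 0.0 (shut) to 1.0 (fully open)); a field left out counts as zero (the opening has to be given); each row shifts and turns the commanded pose from where the row before left it, along the tool's axes as they then stand; what a row does not reach is not made up. A row lasts 1/10 s, in which the tool goes at most 0.05 m and 0.15 rad, less where a joint would pass 70% of its speed; a pose out of reach is approached as far as the arm can. The fingers move at their own pace and stop on an object; squeeze is the grip in N (left out, the last holds). Time passes only in rows, so rows that do not move let the fingers close. The tool returns the time, the measured TCP pose, the force, the opening and the grip force at its end. only (a regular expression) keeps the lines of the reply that match it, lines (a string "A,B") keeps lines A to B, and quiet returns only ok. Shift and turn numbers lie between -1 and 1, and a call with a number outside is refused. Input that does not fit is refused with a message, and nothing moves.
- readout.observe(): the state, without advancing time (a new reading comes with each control period).
- cams.get_image(name): name is "scene" or "top" or "wrist"; returns a dict with "image" (384x512x3 uint8, blue, green, red), "fx", "fy", "cx", "cy" (pixels), "cam_to_world" (4x4, takes a point from camera to world coordinates); the wrist camera has in their place "mount" (4x4, takes a point from camera to tool coordinates, whose origin is the TCP and whose axes are the flange's). Camera axes: x right, y down, z forward; pixel columns grow to the right and rows downward; lengths in m; the calibration is good to about 2 mm. The wrist camera is an equidistant fisheye: a pixel r from the principal point sees the ray r / f radians off the axis. A picture is of the moment at which its call begins: read the wrist's pose just before it. There is no depth.
- workorder.sign_off(): hands the job in; it is judged then, once.
Trained networks look in a picture, given as the dict that the camera call returned (one of the last four; its "shot" number tells which), for a name from the list of things; names that differ only in an ending like _2 or _b are one class to them, and where a whole thing is asked for, a point or a joint stands for the part that bears it (a point fixed in the world has none). Each returns a list of dicts, best first, with "score" (0 to 1); they miss things now and then, are a little off and sometimes report something else, mostly with a low value. They report only what shows in the picture. A call takes as long as a camera call.
- spotter.boxes_of(picture, name): "centre" ([x, y, z] in m, in the coordinates of the camera as it stood for that picture, good to about 4 mm: the middle of the surface that is visible of it).
The state is a dict: "clock": time; "joints": joint angles; "dq": joint speeds; "joint_efforts": joint torques, N m; "position": TCP position; "ee_rot": TCP orientation; "force": force on the tool from outside, world axes, zero at the start; "ft_torque": the same for the moment, N m; "width": opening from 0.0 (shut) to 1.0 (fully open); "gripper_force": force on a finger pad.
Only numpy, scipy, OpenCV 4.12 (cv2) and the standard library are available. Lean on these libraries where they do the work, as an engineer would, in place of code of your own. Each camera call takes 0.05 s, during which the arm holds its last target. There are 200 camera calls.

TASK

Push the tin catch drawer under the offcut chute fully home until its catch snaps in, with the gate still shut. Then take the gate's knob and pull the spring-loaded gate straight up until the top edge of its dark crossbar is level with the brass clip on the gauge stick, so that the three rod stubs run down into the drawer while the thick billet stays in the chute. Finish still holding the knob with the gate kept at the clip and the drawer home, and leave the other things on the bench where they lie.

Things in the scene. Friction and masses are not known exactly. Their poses are not given: they have to be found in the camera images.
- station: Fixed teak offcut chute, turned up to 0.3 rad: carcass 168 mm wide, deck 82 mm up, front 123 mm before the gate; open throat box from 78 mm before the gate up to it, 148 mm high; behind the gate a chute 66 mm wide inside climbs at 28 degrees to 240 mm high, 205 mm back. Origin on the bench under the gate's middle; +x points back up the chute, +y to the gauge stick, z up.
- tray (a joint): How far the catch drawer stands out, m: 0 = home, up to 0.09. It opens towards the station's -x. It runs easily (about 1 N plus damping) until about 12 mm from home, where a sprung roller catch resists with up to about 9 N; from 3 mm on the catch pulls it home and keeps it there.
- tray_face (a point): Centre of the drawer's flat dark wooden front face (168 mm wide, 61 mm high, lower edge 9 mm above the bench, 40 mm at this point). Moves with the drawer; 140 mm in front of the gate (station x -0.140) when home. A turned wooden knob 24 mm across stands 25 mm out of the middle of the face.
- tray_floor (a point): Centre of the inner floor of the tin drawer, 14 mm above the bench; inside it is 123 mm (x) by 126 mm (y) by 46 mm deep. Axes as the station's.
- gate (a joint): How far the gate is pulled up, m: 0 = shut, end stop at 0.075. It slides straight up. A spring and its weight draw it shut: about 7 N at 0, growing 120 N per m (about 11 to 12 N at the clip). It snaps shut when let go. The stubs pass from about 0.028 on; the billet would get out from about 0.058.
- gate_knob (a point): Middle of the turned pale wooden knob on top of the gate: head 34 mm across, from 11 mm below to 13 mm above this point, on a neck 18 mm across going 20 mm further down to the crossbar; 206 mm above the bench with the gate shut. Moves with the gate.
- gate_index (a point): Middle of the top edge of the gate's dark wooden crossbar (160 mm along y, 18 mm thick, 16 mm high), 31 mm below gate_knob, 175 mm above the bench with the gate shut. Moves with the gate.
- mark: Brass clip, a band 6 mm high with a screw head, round the teak gauge stick (26 x 10 mm, 91 mm to the +y side of the gate's middle, top 235 mm up). Origin at its mid-height, 32 to 42 mm above the shut crossbar's top edge; fixed, set anew each day. The gate is at the mark when gate_index is level with this origin. Axes as the station's.
- stub1_center (a point): Centre of rod stub 1 (against the gate), a pale softwood cylinder 22 mm in diameter, 56 mm long, 14 g; lies across the chute behind the gate at the start.
- stub2_center (a point): Centre of rod stub 2 (the middle one), a pale softwood cylinder 22 mm in diameter, 56 mm long, 14 g; lies across the chute behind the gate at the start.
- stub3_center (a point): Centre of rod stub 3 (the last one), a pale softwood cylinder 22 mm in diameter, 56 mm long, 14 g; lies across the chute behind the gate at the start.
- billet_center (a point): Centre of the thick pale billet, a cylinder 52 mm in diameter, 56 mm long, lying across the chute behind the stubs.
- cork_block: Cork sanding block 100 x 60 x 35 mm lying on the bench; origin under its middle. Leave alone.
- river_stone: Grey river stone burnisher, flat and round, 68 mm across, 28 mm high; origin under its middle. Leave alone.
- fish1: Sawn softwood fish lying flat, 115 x 44 x 18 mm; origin under its middle. Leave alone.
- fish2: Sawn softwood fish lying flat, 100 x 40 x 18 mm; origin under its middle. Leave alone.
- fish3: Sawn softwood fish lying flat, 125 x 48 x 18 mm; origin under its middle. Leave alone.
- buffalo_leg: Carved fig wood buffalo leg lying down, 165 mm long, 40 mm thick; origin on the bench near its middle. Leave alone.
- brush: Bench brush with a wooden handle, 190 mm long, lying on the bench; origin under it. Leave alone.

How it is judged:
By the outcome, as a careful person would: the job done as asked, in the order asked, and still so for the second after the job is handed in, while the arm keeps its last pose, push and grip.
It also fails if it takes over 48 s, if anything falls off the work surface, if the arm or the gripper's body presses on something with over 40 N, if the wrist force passes 120 N, or if a joint passes its speed limit or range.

## Working session

There is one attempt and no reset: what is moved stays moved. The work goes in short steps, Python scripts to look and compute and a tool call to move; the robot and the scene stay as the last step left them, time stands still between calls to the robot, and variables do not carry over. Pictures are saved under pics/ and viewed, at most 10 in all, crops included, and the job is handed in when it is done.

```bash
mkdir -p pics; ls
```

Create h.py:
```python
import numpy as np, cv2
from scipy.spatial.transform import Rotation as R
from cell import readout, cams, workorder, spotter, arm
def shot(n):
    s=readout.observe(); p=cams.get_image(n)
    if n=="wrist":
        T=np.eye(4);T[:3,:3]=R.from_rotvec(s["ee_rot"]).as_matrix();T[:3,3]=s["position"];p["T"]=T@np.array(p["mount"])
    else: p["T"]=np.array(p["cam_to_world"])
    return p
def find(p,name,k=2):
    return [(round(d["score"],2),np.round((p["T"]@np.r_[d["centre"],1])[:3],4)) for d in spotter.boxes_of(p,name)[:k]]
def ray(p,u,v):
    d=np.array([(u-p["cx"])/p["fx"],(v-p["cy"])/p["fy"],1.])
    return p["T"][:3,3],p["T"][:3,:3]@(d/np.linalg.norm(d))
def proj(p,X):
    c=(np.linalg.inv(p["T"])@np.r_[X,1])[:3]; return np.array([p["fx"]*c[0]/c[2]+p["cx"],p["fy"]*c[1]/c[2]+p["cy"]])
def tri(rs):
    A=0;b=0
    for o,d in rs:
        P=np.eye(3)-np.outer(d,d);A=A+P;b=b+P@o
    X=np.linalg.solve(A,b); return X,[round(float(np.linalg.norm((np.eye(3)-np.outer(d,d))@(X-o))),4) for o,d in rs]
```

Run:
```python
from h import *
s=readout.observe();print({k:np.round(v,3) for k,v in s.items()})
for n in ("scene","top"):
    p=shot(n);cv2.imwrite(f"pics/{n}0.png",p["image"]);print(n,p["fx"],p["cx"],p["cy"],np.round(p["T"],3).tolist())
    for k in "station tray tray_face gate gate_knob gate_index mark stub1_center billet_center cork_block river_stone fish1 buffalo_leg brush".split():
        try: print(k,find(p,k))
        except Exception as e: print(k,e)
```

```text
pics
{'clock': np.float64(0.0), 'joints': array([-1.302,  0.435,  0.025,  1.574, -0.012,  1.134, -0.075]), 'dq': array([-0.001, -0.001, -0.001, -0.002,  0.001, -0.001, -0.001]), 'joint_efforts': array([-1.0000e-03, -6.6784e+01,  9.8500e-01, -3.1446e+01, -6.1000e-02,
        4.3000e-02,  0.0000e+00]), 'position': array([0.227, 0.582, 0.291]), 'ee_rot': array([-5.810e-01, -3.087e+00,  3.000e-03]), 'force': array([-0.52 , -0.818, -0.753]), 'ft_torque': array([ 0.025,  0.014, -0.005]), 'gripper_force': np.float64(0.0), 'width': np.float64(1.001)}
scene 489.5502889557213 251.54190843485773 190.3348285284133 [[0.861, 0.42, -0.287, 0.94], [0.508, -0.692, 0.513, -0.653], [0.017, -0.588, -0.809, 1.197], [0.0, 0.0, 0.0, 1.0]]
station [(0.91, array([ 0.6979, -0.1319,  0.0909])), (0.16, array([ 0.5202, -0.0449,  0.0551]))]
tray [(0.68, array([ 0.5187, -0.0489,  0.051 ]))]
tray_face [(0.73, array([ 0.5209, -0.0414,  0.0487]))]
gate [(0.95, array([ 0.6832, -0.1052,  0.1728]))]
gate_knob []
gate_index [(0.76, array([ 0.6859, -0.0995,  0.1741]))]
mark []
stub1_center [(0.56, array([ 0.5205, -0.0445,
[... 864 characters left out ...]
.0565,  0.0171])), (0.36, array([ 0.6717, -0.089 ,  0.1708]))]
gate [(0.81, array([ 0.6744, -0.0928,  0.1721]))]
gate_knob [(0.87, array([ 0.6719, -0.0856,  0.1737]))]
gate_index [(0.61, array([ 0.7075, -0.0925,  0.1274]))]
mark []
stub1_center []
billet_center [(0.67, array([ 0.7405, -0.1094,  0.176 ])), (0.17, array([ 0.642 , -0.2457,  0.0185]))]
cork_block [(0.82, array([0.6069, 0.1096, 0.036 ])), (0.42, array([ 0.7088, -0.0944,  0.1231]))]
river_stone [(0.81, array([ 0.4931, -0.2241,  0.0201]))]
fish1 [(0.8, array([ 0.6424, -0.2452,  0.0186])), (0.73, array([0.7436, 0.075 , 0.0196]))]
buffalo_leg [(0.67, array([0.656 , 0.232 , 0.0299]))]
brush [(0.74, array([ 0.3666, -0.3005,  0.0194]))]
```

```bash
python3 -c "
import cv2,numpy as np
a=cv2.imread('pics/scene0.png');b=cv2.imread('pics/top0.png');cv2.imwrite('pics/s0.png',cv2.resize(a,(800,600)));cv2.imwrite('pics/t0.png',cv2.resize(b,(800,600)))"
```

```text
(no output)
```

View pics/s0.png

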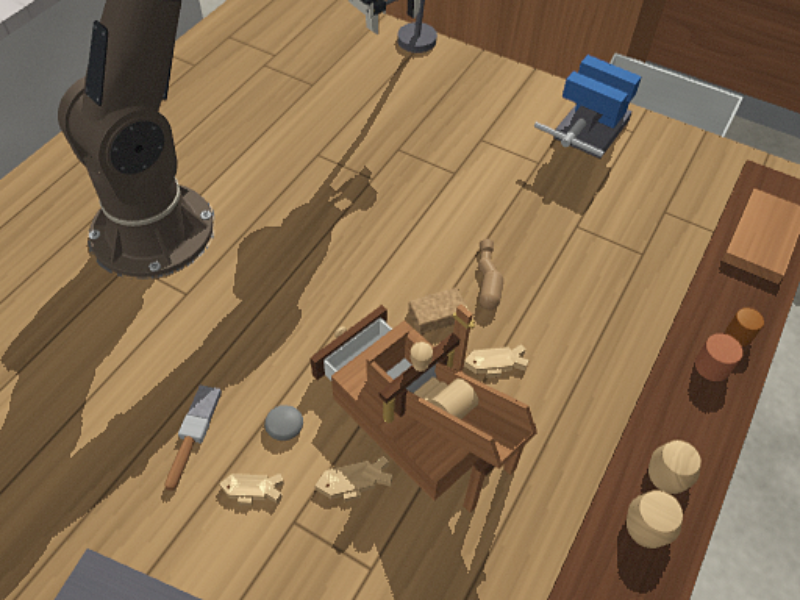

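View pics/t0.png

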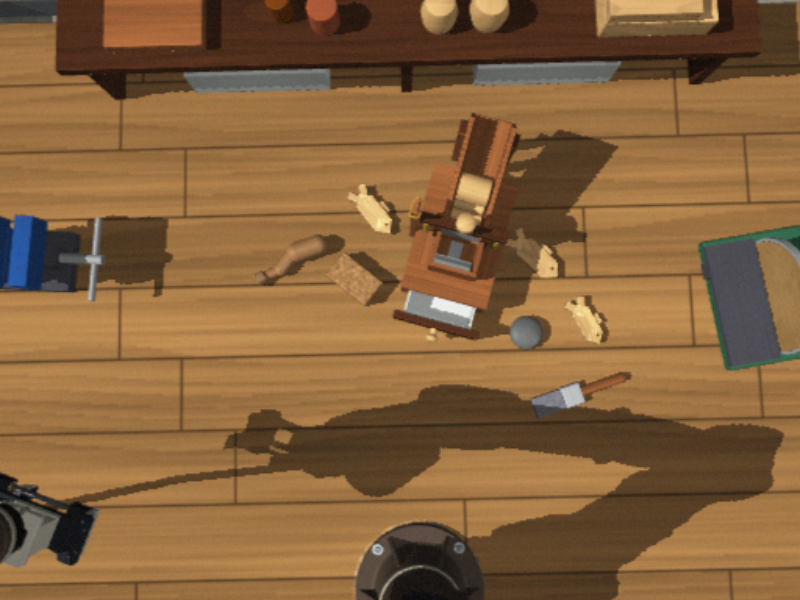

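The scene view shows the chute at (330–535, 310–500), with its gate knob at (421,352) and the stick at about (463,320). In the top view the knob is at (466,222) and the drawer face runs from (395,317) to (475,335). Next I'll zoom in on both.

```bash
python3 -c "
import cv2,numpy as np
a=cv2.imread('pics/scene0.png')[185:305,190:310];b=cv2.imread('pics/top0.png')[112:232,235:355]
f=lambda i:cv2.resize(i,(400,400),interpolation=cv2.INTER_CUBIC)
a=cv2.imread('pics/scene0.png')[190:270,230:310]
cv2.imwrite('pics/c0.png',np.hstack([cv2.resize(a,(400,400),interpolation=cv2.INTER_CUBIC),f(b)]))"
```

```text
(no output)
```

View pics/c0.png

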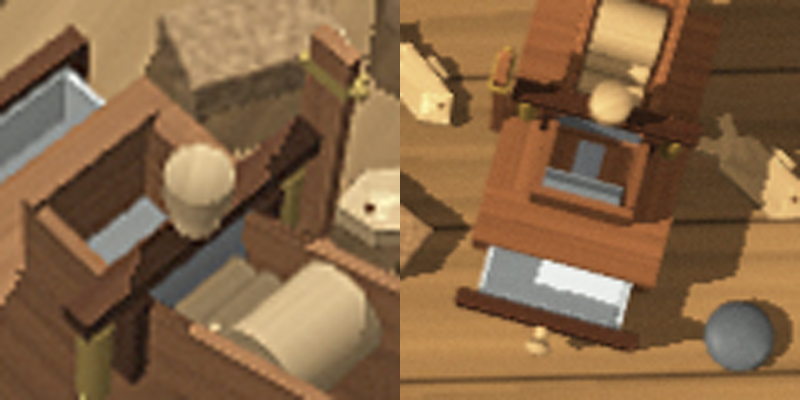

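Run:
```python
from h import *
s,t=shot("scene"),shot("top")
def atz(p,u,v,z):
    o,d=ray(p,u,v);return o+d*(z-o[2])/d[2]
print("knob",tri([ray(s,270,227),ray(t,298.3,142.6)]))
for n,pts,z in (("bar",[(270.1,138.4),(325,151.6)],.175),("face",[(252.4,201.1),(306.1,214.9)],.07),("deck",[(257.2,184.9),(313,197.2)],.082)):
    a,b=[atz(t,*q,z) for q in pts];d=a-b;print(n,a.round(4),b.round(4),"len",np.linalg.norm(d).round(4),"yaw",np.arctan2(-d[0],d[1]).round(4),"mid",((a+b)/2).round(4))
print("trayknob",atz(t,276.7,213.4,.04))
# stick: clip in scene, on vertical line; bar
```

```text
knob (array([ 0.67789274, -0.09260475,  0.20072647]), [0.0013, 0.0013])
bar [ 0.6957 -0.0184  0.175 ] [ 0.655  -0.1688  0.175 ] len 0.1558 yaw -0.2641 mid [ 0.6754 -0.0936  0.175 ]
face [0.5292 0.0358 0.07  ] [ 0.4844 -0.1232  0.07  ] len 0.1652 yaw -0.2748 mid [ 0.5068 -0.0437  0.07  ]
deck [0.5764 0.0203 0.082 ] [ 0.5359 -0.144   0.082 ] len 0.1692 yaw -0.2414 mid [ 0.5562 -0.0618  0.082 ]
trayknob [ 0.4916808  -0.03724068  0.04      ]
```

Careful with the scale: shifts go in shares of 25 cm and turns go in shares of 2 pi rad. That gives: -0.0413 m is -0.1652, -0.026 m is -0.104, -0.114 rad is -0.0181.

Call:
{"name": "step_hand", "arguments": {"increments": [{"twist": -0.0181, "aperture": 0.5}, {"d": [-0.104, -0.1652, 0], "aperture": 0.5}, {"d": [-0.104, -0.1652, 0], "aperture": 0.5}, {"d": [-0.104, -0.1652, 0], "aperture": 0.5}, {"d": [-0.104, -0.1652, 0], "aperture": 0.5}, {"d": [-0.104, -0.1652, 0], "aperture": 0.5}, {"d": [-0.104, -0.1652, 0], "aperture": 0.5}, {"d": [-0.104, -0.1652, 0], "aperture": 0.5}, {"d": [-0.104, -0.1652, 0], "aperture": 0.5}, {"d": [-0.104, -0.1652, 0], "aperture": 0.5}], "squeeze": 40}}

```text
clock: 2.6
position: [0.3588, 0.1613, 0.2926]
ee_rot: [0.404, 3.115, 0.001]
force: [1.8, 0.6, 0.3]
width: 0.504
gripper_force: 0.0
```

Converted, -0.0413 m is -0.1652, -0.026 m is -0.104.

Call:
{"name": "step_hand", "arguments": {"increments": [{"d": [-0.104, -0.1652, 0], "aperture": 0.5}, {"d": [-0.104, -0.1652, 0], "aperture": 0.5}, {"d": [-0.104, -0.1652, 0], "aperture": 0.5}, {"d": [-0.104, -0.1652, 0], "aperture": 0.5}, {"aperture": 0.5}]}}

```text
clock: 3.1
position: [0.4181, -0.029, 0.2929]
ee_rot: [0.417, 3.111, -0.002]
force: [0.2, 1.1, 0.2]
width: 0.5
gripper_force: 0.0
```

Run:
```python
from h import *
p=shot("wrist");cv2.imwrite("pics/w1.png",p["image"]);cv2.imwrite("pics/w1b.png",cv2.resize(p["image"],(800,600)))
print(p["fx"],p["cx"],p["cy"],np.round(p["mount"],3).tolist())
for k in "tray tray_face gate_knob gate_index gate mark".split(): print(k,find(p,k))
```

```text
297.3186396354542 257.274988094681 191.46651478975815 [[0.001, -0.951, -0.31, 0.085], [1.0, 0.001, 0.001, -0.0], [-0.001, -0.31, 0.951, -0.093], [0.0, 0.0, 0.0, 1.0]]
tray [(0.85, array([ 0.5086, -0.0508,  0.0335]))]
tray_face [(0.72, array([ 0.507 , -0.0491,  0.0307])), (0.59, array([ 0.3611, -0.2891,  0.017 ]))]
gate_knob [(0.28, array([ 0.5056, -0.0537,  0.0317]))]
gate_index []
gate []
mark [(0.58, array([0.6138, 0.2826, 0.018 ]))]
```

View pics/w1b.png

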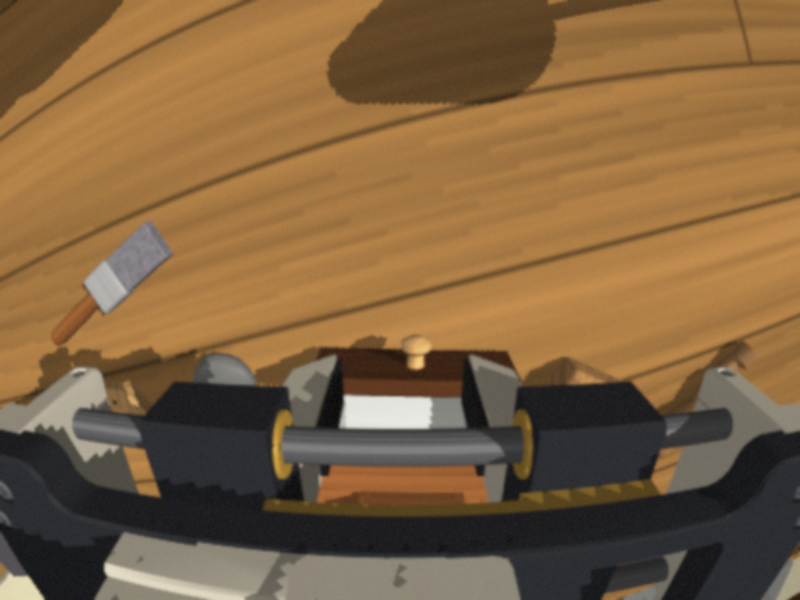

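The wrist view shows the drawer face square to the gripper and its knob at (415,345), about 1 cm to the tool's +y side. I'll lower in front of it.

Converted, 0.04 m is 0.16, -0.015 m is -0.06.

Call:
{"name": "step_hand", "arguments": {"increments": [{"d": [0, 0.04, 0.16], "aperture": 0.6}, {"d": [0, 0, 0.16], "aperture": 0.6}, {"d": [0, 0, 0.16], "aperture": 0.6}, {"d": [0, 0, 0.16], "aperture": 0.6}, {"d": [0, 0, 0.124], "aperture": 0.6}, {"d": [-0.1, 0, 0], "aperture": 0.6}, {"d": [-0.1, 0, 0], "aperture": 0.6}, {"d": [-0.06, 0, 0], "aperture": 0.6}, {"aperture": 0.6}]}}

```text
clock: 4.35
position: [0.4846, -0.0295, 0.1012]
ee_rot: [0.402, 3.114, 0.0]
force: [-0.0, 1.0, 0.2]
width: 0.599
gripper_force: 0.0
```

Call:
{"name": "step_hand", "arguments": {"increments": [{"d": [-0.04, 0, 0], "aperture": 0.6}, {"d": [-0.04, 0, 0], "aperture": 0.6}, {"d": [-0.04, 0, 0], "aperture": 0.6}, {"aperture": 0.6}]}}

```text
clock: 4.75
position: [0.5131, -0.0379, 0.1015]
ee_rot: [0.404, 3.114, -0.0]
force: [-0.3, 0.3, -0.3]
width: 0.601
gripper_force: 0.0
```

Converted, -0.006 m is -0.024.

Call:
{"name": "step_hand", "arguments": {"increments": [{"d": [-0.024, 0, 0], "aperture": 0.6}, {"d": [-0.024, 0, 0], "aperture": 0.6}]}}

```text
clock: 4.95
position: [0.5224, -0.0406, 0.1011]
ee_rot: [-0.404, -3.114, -0.0]
force: [-9.0, 2.1, 6.8]
width: 0.602
gripper_force: 5.1
```

Call:
{"name": "step_hand", "arguments": {"increments": [{"d": [-0.016, 0, 0], "aperture": 0.6}]}}

```text
clock: 5.05
position: [0.5256, -0.0415, 0.1009]
ee_rot: [-0.404, -3.112, -0.001]
force: [-6.2, 1.7, 5.0]
width: 0.602
gripper_force: 2.9
```

Call:
{"name": "step_hand", "arguments": {"increments": [{"d": [-0.016, 0, 0], "aperture": 0.6}]}}

```text
clock: 5.15
position: [0.5302, -0.0428, 0.1011]
ee_rot: [-0.404, -3.114, -0.0]
force: [-0.1, -0.4, 0.4]
width: 0.603
gripper_force: 0.0
```

Call:
{"name": "step_hand", "arguments": {"increments": [{"d": [-0.016, 0, 0], "aperture": 0.6}, {"aperture": 0.6}]}}

```text
clock: 5.35
position: [0.5324, -0.0433, 0.1007]
ee_rot: [-0.404, -3.11, -0.001]
force: [-10.0, 2.2, 5.4]
width: 0.602
gripper_force: 5.0
```

Run:
```python
from h import *
p=shot("top");a=p["image"][112:232,205:365];q=shot("scene");b=q["image"][180:300,180:340]
f=lambda i:cv2.resize(i,(400,300),interpolation=cv2.INTER_CUBIC)
cv2.imwrite("pics/c1.png",np.vstack([f(a),f(b)]))
```

```text
(no output)
```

View pics/c1.png

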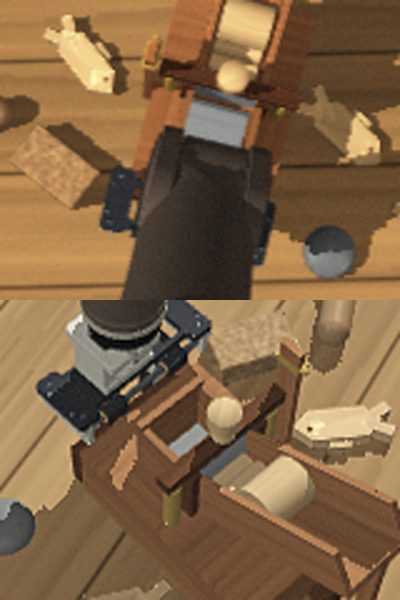

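The force rose to 9 N, dropped to zero as the catch snapped in, then rose again at the stop. I'll press a little more to confirm it's home, then back off.

Converted, -0.002 m is -0.008.

Call:
{"name": "step_hand", "arguments": {"increments": [{"d": [-0.008, 0, 0], "aperture": 0.6}, {"aperture": 0.6}]}}

```text
clock: 5.65
position: [0.5326, -0.0433, 0.1004]
ee_rot: [-0.404, -3.107, -0.002]
force: [-14.9, 4.9, 11.5]
width: 0.595
gripper_force: 7.9
```

Call:
{"name": "step_hand", "arguments": {"increments": [{"d": [0.12, 0, 0], "aperture": 0.6}, {"d": [0.16, 0, 0], "aperture": 0.6}, {"d": [0, 0, -0.18], "aperture": 0.6}, {"d": [0, 0, -0.18], "aperture": 0.6}, {"d": [0, 0, -0.18], "aperture": 0.6}, {"d": [0, 0, -0.18], "aperture": 0.6}, {"d": [0, 0, -0.18], "aperture": 0.6}, {"aperture": 0.6}]}}

```text
clock: 6.45
position: [0.4719, -0.0268, 0.3323]
ee_rot: [0.403, 3.105, 0.005]
force: [1.1, -0.5, 0.3]
width: 0.601
gripper_force: 0.0
```

Run:
```python
from h import *
p=shot("top");cv2.imwrite("pics/top2.png",p["image"])
print(find(p,"tray_face"),find(p,"gate_knob"),find(p,"tray"))
w=shot("wrist");cv2.imwrite("pics/w2.png",cv2.resize(w["image"],(512,384)))
for k in "tray_face gate_knob mark gate_index".split(): print(k,find(w,k))
```

```text
[(0.59, array([ 0.6541, -0.0858,  0.016 ]))] [(0.59, array([ 0.6732, -0.0909,  0.1768]))] [(0.8, array([ 0.6527, -0.0898,  0.0178])), (0.72, array([ 0.6449, -0.2469,  0.0199]))]
tray_face [(0.65, array([ 0.5418, -0.0505,  0.0482]))]
gate_knob [(0.84, array([ 0.6725, -0.0928,  0.0959]))]
mark []
gate_index [(0.7, array([ 0.5801, -0.0593,  0.0819])), (0.65, array([ 0.6717, -0.0938,  0.0906]))]
```

Call:
{"name": "step_hand", "arguments": {"increments": [{"d": [-0.15, 0.1144, 0], "aperture": 0.6}, {"d": [-0.15, 0.1144, 0], "aperture": 0.6}, {"d": [-0.15, 0.1144, 0], "aperture": 0.6}, {"d": [-0.15, 0.1144, 0], "aperture": 0.6}, {"d": [-0.15, 0.1144, 0], "aperture": 0.6}, {"d": [-0.15, 0.1144, 0], "aperture": 0.6}, {"d": [-0.15, 0.1144, 0], "aperture": 0.6}, {"d": [-0.15, 0.1144, 0], "aperture": 0.6}, {"aperture": 0.6}]}}

```text
clock: 7.8
position: [0.821, 0.1225, 0.3189]
ee_rot: [-0.396, -3.112, 0.002]
force: [-0.9, -0.6, -1.1]
width: 0.6
gripper_force: 0.0
```

Create pk.py:
```python
from h import *
import sys,pickle
n=sys.argv[1]
p=shot("wrist");p["image"]=np.array(p["image"]);pickle.dump({k:p[k] for k in("image","fx","fy","cx","cy","T")},open(f"pics/{n}.pkl","wb"));cv2.imwrite(f"pics/{n}.png",p["image"])
for k in "mark gate_index gate_knob".split(): print(k,find(p,k))
```

```bash
python3 pk.py v1
```

```text
mark [(0.9, array([ 7.070e-01, -5.000e-04,  2.143e-01])), (0.24, array([ 0.718 , -0.1171,  0.1332]))]
gate_index [(0.89, array([ 0.6791, -0.0812,  0.1802]))]
gate_knob [(0.87, array([ 0.6809, -0.0791,  0.1841]))]
```

Call:
{"name": "step_hand", "arguments": {"increments": [{"d": [0, 0.08, 0.12], "aperture": 0.6}, {"d": [0, 0.04, 0.16], "aperture": 0.6}, {"d": [0, 0, 0.08], "aperture": 0.6}, {"aperture": 0.6}]}}

```text
clock: 8.4
position: [0.8225, 0.1471, 0.2336]
ee_rot: [-0.404, -3.11, 0.002]
force: [-1.2, -0.7, -0.3]
width: 0.598
gripper_force: 0.0
```

```bash
python3 pk.py v2
python3 -c "
import cv2,numpy as np
cv2.imwrite('pics/v12.png',np.vstack([cv2.imread('pics/v1.png')[:290],cv2.imread('pics/v2.png')[:290]]))"
```

```text
mark []
gate_index []
gate_knob []
```

View pics/v12.png

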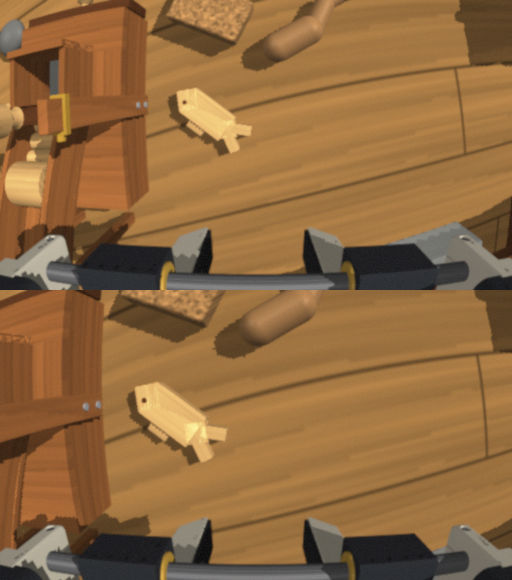

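View v1 (upper half) shows the clip's brass band at about (55–70, 95–140) and the crossbar and knob at the left edge. v2 (lower half) is too far out and misses the clip. I'll move nearer for a second usable view.

Converted, -0.03 m is -0.12, -0.02 m is -0.08.

Call:
{"name": "step_hand", "arguments": {"increments": [{"d": [0, -0.08, -0.08], "aperture": 0.6}, {"d": [0, -0.12, -0.08], "aperture": 0.6}, {"d": [0, -0.08, 0], "aperture": 0.6}, {"aperture": 0.6}]}}

```text
clock: 9.0
position: [0.8071, 0.0728, 0.2799]
ee_rot: [0.414, 3.11, -0.003]
force: [0.0, -0.4, 0.1]
width: 0.605
gripper_force: 0.0
```

```bash
python3 pk.py v3
```

```text
mark [(0.63, array([ 7.113e-01, -5.000e-04,  2.193e-01]))]
gate_index [(0.72, array([ 0.6799, -0.0801,  0.181 ])), (0.65, array([ 0.6974, -0.0605,  0.0989]))]
gate_knob [(0.88, array([ 0.6799, -0.0761,  0.1851]))]
```

Call:
{"name": "step_hand", "arguments": {"increments": [{"d": [0, 0, -0.2], "aperture": 0.6}, {"d": [0, 0, -0.16], "aperture": 0.6}, {"aperture": 0.6}]}}

```text
clock: 9.5
position: [0.8085, 0.0808, 0.3733]
ee_rot: [0.399, 3.107, 0.003]
force: [0.6, -0.7, 0.6]
width: 0.601
gripper_force: 0.0
```

```bash
python3 pk.py v4
python3 -c "
import cv2,numpy as np
c=[cv2.resize(cv2.imread('pics/%s.png'%n)[y:y+150,x:x+130],(260,300) if 0 else (266,307),interpolation=cv2.INTER_CUBIC) for n,y,x in(('v1',50,0),('v3',50,0),('v4',50,0))]
c=[cv2.resize(cv2.imread('pics/%s.png'%n)[60:210,0:130],(520,600),interpolation=cv2.INTER_CUBIC) for n in('v1','v3','v4')]
cv2.imwrite('pics/v134.png',cv2.resize(np.hstack(c),None,fx=.51,fy=.51,interpolation=cv2.INTER_AREA))"
```

```text
mark [(0.58, array([ 0.7081, -0.0027,  0.2152])), (0.31, array([ 0.6803, -0.0783,  0.1816]))]
gate_index [(0.89, array([ 0.6779, -0.0832,  0.178 ]))]
gate_knob [(0.65, array([ 0.6776, -0.0826,  0.1817]))]
```

View pics/v134.png

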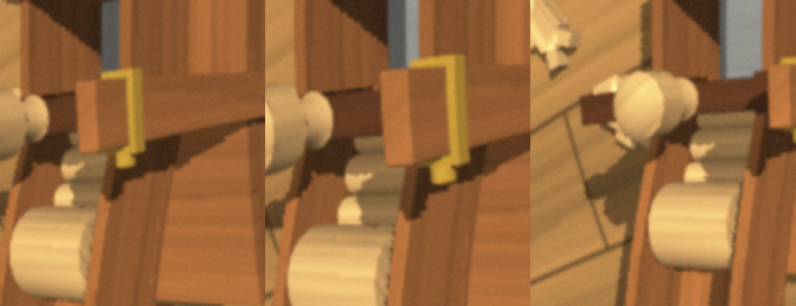

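Add to h.py:
```python
def fray(p,u,v):
    a=np.array([u-p["cx"],v-p["cy"]]);r=np.hypot(*a);th=r/p["fx"]
    return p["T"][:3,3],p["T"][:3,:3]@np.r_[np.sin(th)*a/r,np.cos(th)]
G=np.array([.677,-.093,0]);Rs=R.from_euler("z",-.2618).as_matrix()
```

Run:
```python
from h import *
import pickle
v={n:pickle.load(open(f"pics/{n}.pkl","rb")) for n in("v1","v3","v4")}
for n in("v1","v3"):
    h=cv2.cvtColor(v[n]["image"],cv2.COLOR_BGR2HSV)[60:160,30:130]
    m=(h[...,0]>20)&(h[...,0]<32)&(h[...,1]>170)&(h[...,2]>110)
    for y in range(20,60,6): print(n,y+60,(np.where(m[y])[0]+30).tolist())
def st(X): return (Rs.T@(X-G)).round(4)
c=[fray(v["v1"],67.6,114.9),fray(v["v3"],94.6,115.4)]
X,e=tri(c);print("clip",X.round(4),st(X),e)
for o,d in c:
    for Y in(.097,.105):
        o2,d2=Rs.T@(o-G),Rs.T@d; print(Y,(o2+d2*(Y-o2[1])/d2[1]).round(4))
o,d=fray(v["v4"],52.4,111.5);print("knobray",[ (o+d*(z-o[2])/d[2]).round(4) for z in(.206,.219)],st(o+d*(.212-o[2])/d[2]))
```

```text
v1 80 []
v1 86 []
v1 92 []
v1 98 [66, 67]
v1 104 []
v1 110 []
v1 116 []
v3 80 []
v3 86 []
v3 92 [94, 95]
v3 98 [95]
v3 104 [90, 91, 95]
v3 110 [95]
v3 116 []
clip [ 0.7042 -0.0043  0.2037] [0.0033 0.0928 0.2037] [0.0002, 0.0002]
0.097 [0.003  0.097  0.2095]
0.105 [0.0028 0.105  0.2204]
0.097 [0.0033 0.097  0.2108]
0.105 [0.0028 0.105  0.2241]
knobray [array([ 0.6746, -0.099 ,  0.206 ]), array([ 0.6771, -0.0889,  0.219 ])] [-0.0009 -0.0016  0.212 ]
```

Converted, -0.0406 m is -0.1624, 0.0166 m is 0.0664.

Call:
{"name": "step_hand", "arguments": {"increments": [{"d": [0.0664, -0.1624, 0], "aperture": 0.7}, {"d": [0.0664, -0.1624, 0], "aperture": 0.7}, {"d": [0.0664, -0.1624, 0], "aperture": 0.7}, {"d": [0.0664, -0.1624, 0], "aperture": 0.7}, {"d": [0.0664, -0.1624, 0], "aperture": 0.7}, {"d": [0, 0, 0.12], "aperture": 0.7}, {"aperture": 0.7}, {"aperture": 0.7}]}}

```text
clock: 10.5
position: [0.675, -0.0937, 0.335]
ee_rot: [-0.401, -3.113, -0.001]
force: [1.2, 0.1, 0.1]
width: 0.699
gripper_force: 0.0
```

Run:
```python
from h import *
s=readout.observe();print(s["position"],Rs.T@(np.array(s["position"])-G),R.from_rotvec(s["ee_rot"]).as_euler("zyx"))
w=shot("wrist");q=shot("scene")
print(find(w,"gate_knob"),find(q,"gate_knob"))
cv2.imwrite("pics/k.png",np.hstack([cv2.resize(w["image"][100:384,100:412],(420,382)),cv2.resize(q["image"][150:270,210:330],(380,382),interpolation=cv2.INTER_CUBIC)]))
```

```text
[ 0.67497017 -0.09365352  0.33499484] [-0.00179152 -0.00115661  0.33499484] [-2.88560151e+00 -2.97404079e-03 -3.14036832e+00]
[(0.69, array([ 0.6734, -0.0921,  0.1736]))] [(0.55, array([ 0.6816, -0.0998,  0.1767]))]
```

View pics/k.png

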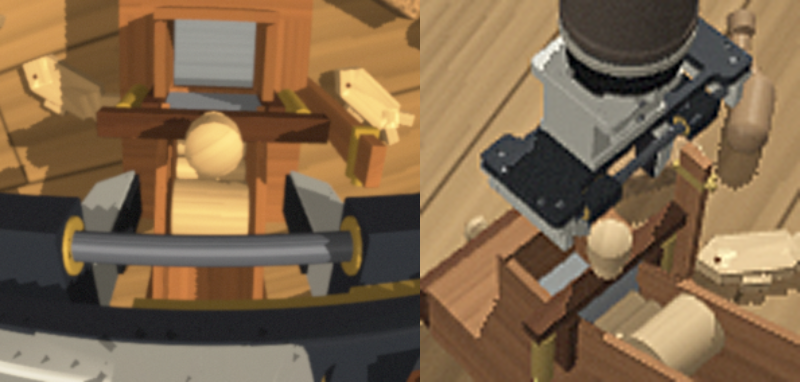

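The knob, at (214,148) in the wrist crop, lies on the gripper's centre line and within about 1 mm along x. I'll descend and grip.

Converted, 0.03 m is 0.12, 0.024 m is 0.096.

Call:
{"name": "step_hand", "arguments": {"increments": [{"d": [0, 0, 0.12], "aperture": 0.7}, {"d": [0, 0, 0.12], "aperture": 0.7}, {"d": [0, 0, 0.096], "aperture": 0.7}, {"aperture": 0.7}]}}

```text
clock: 11.1
position: [0.6739, -0.0943, 0.2491]
ee_rot: [-0.402, -3.11, 0.0]
force: [-0.4, 0.3, -0.6]
width: 0.699
gripper_force: 0.0
```

Call:
{"name": "step_hand", "arguments": {"increments": [{"aperture": 0.0}, {"aperture": 0.0}, {"aperture": 0.0}, {"aperture": 0.0}, {"aperture": 0.0}], "squeeze": 50}}

```text
clock: 11.6
position: [0.6762, -0.0934, 0.2535]
ee_rot: [0.401, 3.113, 0.004]
force: [1.6, 5.0, 2.5]
width: 0.358
gripper_force: 50.0
```

Create g.py:
```python
from h import *
import sys
n=sys.argv[1]
zs=[]
q=shot("scene");a=q["image"];cv2.imwrite(f"pics/{n}s.png",a)
w=shot("wrist");cv2.imwrite(f"pics/{n}w.png",w["image"])
print("idx",find(q,"gate_index"),"mark",find(q,"mark"),"idxw",find(w,"gate_index"),"markw",find(w,"mark"))
```

```bash
python3 g.py a0
```

```text
idx [(0.96, array([ 0.6855, -0.0996,  0.17  ])), (0.27, array([ 0.5304, -0.0978,  0.0708]))] mark [] idxw [(0.78, array([ 0.6654, -0.0925,  0.1736]))] markw [(0.64, array([ 0.5215, -0.3372,  0.0127])), (0.3, array([0.6036, 0.1058, 0.0368]))]
```

Call:
{"name": "step_hand", "arguments": {"increments": [{"d": [0, 0, -0.032], "aperture": 0.0}, {"d": [0, 0, -0.032], "aperture": 0.0}, {"aperture": 0.0}], "squeeze": 55}}

```text
clock: 12.2
position: [0.6761, -0.0934, 0.2688]
ee_rot: [0.401, 3.114, 0.004]
force: [6.1, 3.8, -9.8]
width: 0.359
gripper_force: 55.0
```

Call:
{"name": "step_hand", "arguments": {"increments": [{"d": [0, 0, -0.032], "aperture": 0.0}, {"d": [0, 0, -0.032], "aperture": 0.0}, {"d": [0, 0, -0.008], "aperture": 0.0}, {"aperture": 0.0}, {"aperture": 0}]}}

```text
clock: 12.7
position: [0.6761, -0.0934, 0.2856]
ee_rot: [0.401, 3.115, 0.003]
force: [7.9, 4.1, -10.3]
width: 0.364
gripper_force: 55.0
```

```bash
python3 g.py a1
```

Run:
```python
import cv2,numpy as np
f=lambda n,y,x:cv2.resize(cv2.imread(f'pics/{n}.png')[y:y+60,x:x+80],(400,300),interpolation=cv2.INTER_CUBIC)
cv2.imwrite('pics/l.png',np.vstack([np.hstack([f('a0s',195,235),f('a1s',195,235)]),np.hstack([cv2.resize(cv2.imread(f'pics/{n}.png')[60:240,240:480],(400,300),interpolation=cv2.INTER_CUBIC) for n in('a0w','a1w')])]))
```

```text
idx [(0.71, array([ 0.6842, -0.1056,  0.2023])), (0.65, array([ 0.7321, -0.1451,  0.1229]))] mark [] idxw [(0.91, array([ 0.6676, -0.093 ,  0.2024]))] markw [(0.69, array([ 0.6927, -0.0081,  0.2139]))]
```

View pics/l.png

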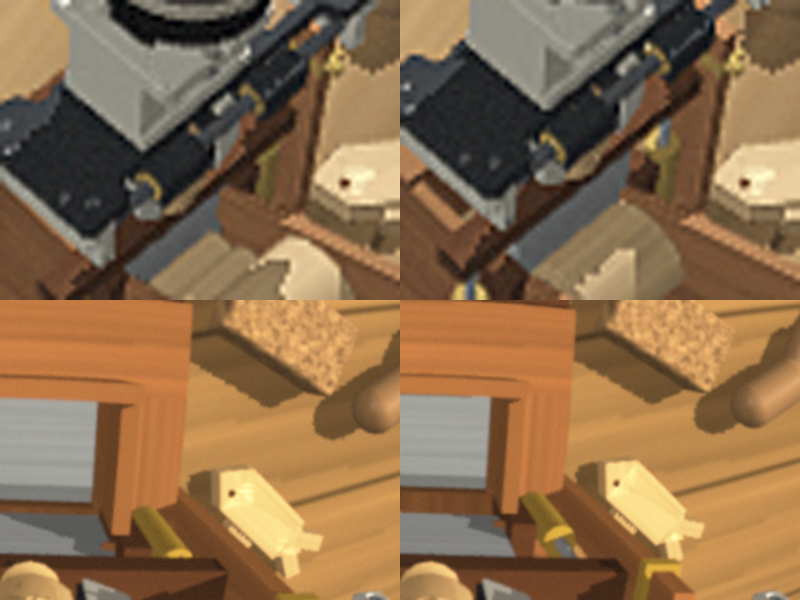

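The gate has risen about 32 mm, and the stubs are gone from the chute while the billet rests against the gate. Before the final few mm, I'll fit the clip band's height across the wrist views.

Create fit.py:
```python
from h import *
import pickle
from scipy.spatial import ConvexHull
w=shot("wrist");w={k:w[k] for k in("image","fx","fy","cx","cy","T")};w["image"]=np.array(w["image"])
pickle.dump(w,open("pics/a1.pkl","wb"))
V={"v1":pickle.load(open("pics/v1.pkl","rb")),"v3":pickle.load(open("pics/v3.pkl","rb")),"a1":w}
G=np.array([.6761,-.0934,0])
def fp(p,X):
    c=(np.linalg.inv(p["T"])@np.r_[G+Rs@X,1])[:3];r=np.hypot(c[0],c[1]);th=np.arctan2(r,c[2]);return np.array([p["fx"]*th*c[0]/r+p["cx"],p["fy"]*th*c[1]/r+p["cy"]])
S=4
def brass(p):
    h=cv2.cvtColor(p["image"],cv2.COLOR_BGR2HSV).astype(int);return ((h[...,0]>=19)&(h[...,0]<=33)&(h[...,1]>150)&(h[...,2]>70)).astype(np.uint8)
def face(p,pts):
    m=np.zeros((384*S,512*S),np.uint8);cv2.fillPoly(m,[np.round((np.array([fp(p,q) for q in pts])+.5)*S).astype(int)],1);return m>0
if __name__=="__main__":
  for n,p in V.items():
    m=brass(p);c=fp(p,np.array([0,.094,.211])).astype(int);print(n,"expect",c)
    y0,x0=max(c[1]-30,0),max(c[0]-20,0)
    ys,xs=np.where(m[y0:c[1]+30,x0:c[0]+20]);print("brass n",len(xs),xs.min()+x0,xs.max()+x0,ys.min()+y0,ys.max()+y0)
    win=np.zeros_like(m);win[y0:c[1]+30,x0:c[0]+20]=1
    M=cv2.resize(m*win,None,fx=S,fy=S,interpolation=cv2.INTER_NEAREST)>0
    best=[]
    for z in np.arange(.205,.221,.001):
      for dx in(-.003,-.0015,0,.0015,.003):
       for dy in(-.003,-.0015,0,.0015,.003):
        X0,X1,Y0,Y1=-.0145+dx,.0145+dx,.0845+dy,.0975+dy
        f=[[(X0,Y1,z-.003),(X1,Y1,z-.003),(X1,Y1,z+.003),(X0,Y1,z+.003)]]
        if n=="a1": f=[[(X0,Y0,z-.003),(X0,Y1,z-.003),(X0,Y1,z+.003),(X0,Y0,z+.003)],[(X0,Y1,z-.003),(X1,Y1,z-.003),(X1,Y1,z+.003),(X0,Y1,z+.003)]][:1]
        P=np.any([face(p,q) for q in f],0);best.append(((P&M).sum()/(P|M).sum(),z,dx,dy))
    best.sort(reverse=True);print([tuple(np.round(b,4)) for b in best[:5]])
    print("dy=0",[tuple(np.round(b,4)) for b in best if b[3]==0][:3])
```

```bash
python3 fit.py
```

```text
v1 expect [ 62 110]
brass n 396 50 70 94 139
[(np.float64(0.4577), np.float64(0.217), np.float64(0.0015), np.float64(0.003)), (np.float64(0.4487), np.float64(0.217), np.float64(0.003), np.float64(0.003)), (np.float64(0.4462), np.float64(0.216), np.float64(0.0015), np.float64(0.003)), (np.float64(0.443), np.float64(0.214), np.float64(0.0015), np.float64(0.0015)), (np.float64(0.4417), np.float64(0.215), np.float64(0.0015), np.float64(0.0015))]
dy=0 [(np.float64(0.4378), np.float64(0.213), np.float64(0.0015), np.float64(0.0)), (np.float64(0.4372), np.float64(0.212), np.float64(0.0015), np.float64(0.0)), (np.float64(0.4311), np.float64(0.211), np.float64(0.0015), np.float64(0.0))]
v3 expect [ 89 109]
brass n 547 72 100 87 138
[(np.float64(0.496), np.float64(0.218), np.float64(0.0015), np.float64(0.003)), (np.float64(0.4939), np.float64(0.217), np.float64(0.0015), np.float64(0.003)), (np.float64(0.4916), np.float64(0.219), np.float64(0.0015), np.float64(0.003)), (np.float64(0.4912), np.float64(0.216), np.float64(0.0015), np.float64(0.003)), (np.float64(0.4888), np.float64(0.216), np.float
[... 251 characters left out ...]
), np.float64(0.0))]
a1 expect [395 234]
brass n 355 379 408 215 244
[(np.float64(0.2085), np.float64(0.219), np.float64(0.0), np.float64(-0.003)), (np.float64(0.2075), np.float64(0.221), np.float64(-0.0015), np.float64(-0.003)), (np.float64(0.2068), np.float64(0.218), np.float64(0.0), np.float64(-0.0015)), (np.float64(0.2064), np.float64(0.22), np.float64(0.0), np.float64(-0.003)), (np.float64(0.2055), np.float64(0.217), np.float64(0.0), np.float64(-0.003))]
dy=0 [(np.float64(0.1997), np.float64(0.216), np.float64(0.0), np.float64(0.0)), (np.float64(0.1952), np.float64(0.215), np.float64(0.0015), np.float64(0.0)), (np.float64(0.1941), np.float64(0.217), np.float64(0.0015), np.float64(0.0))]
```

Create ov.py:
```python
from fit import *
cols=[]
for n,x0,y0 in(("v1",35,90),("v3",66,88),("a1",368,203)):
    p=V[n];im=cv2.resize(p["image"][y0:y0+50,x0:x0+44],(264,300),interpolation=cv2.INTER_NEAREST);o=im.copy()
    P=lambda X:tuple(int(t) for t in np.round((fp(p,np.array(X))+.5-[x0,y0])*6))
    for z,c in((.207,(255,0,0)),(.213,(255,255,255)),(.235,(0,255,0))):
        for X,Y in(((-.0145,.0845),(-.0145,.0975)),((-.0145,.0975),(.0145,.0975))):
            cv2.line(o,P((X[0] if 0 else X,0,0)) if 0 else P((X,Y,z)),P((X,Y,z)),c,1)
        a,b,d=P((-.0145,.0845,z)),P((-.0145,.0975,z)),P((.0145,.0975,z));cv2.line(o,a,b,c,1);cv2.line(o,b,d,c,1)
    cv2.line(o,P((-.009,.05,.207)),P((-.009,.08,.207)),(0,0,255),1);cv2.line(o,P((-.009,.08,.207)),P((.009,.08,.207)),(0,0,255),1)
    cols.append(np.vstack([im,o]))
    print(n,{z:[np.round(fp(p,np.array((X,Y,z))),1).tolist() for X,Y in((-.0145,.0975),(.0145,.0975))] for z in(.207,.21,.213,.216,.235)})
print("bar",[fp(V["a1"],np.array(X)).round(1) for X in((-.009,.08,.207),(.009,.08,.207))])
cv2.imwrite("pics/fin.png",np.hstack(cols))
```

```bash
python3 ov.py
```

```text
Traceback (most recent call last):
  File "ov.py", line 8, in <module>
    cv2.line(o,P((X[0] if 0 else X,0,0)) if 0 else P((X,Y,z)),P((X,Y,z)),c,1)
                                                   ~^^^^^^^^^
  File "ov.py", line 5, in <lambda>
    P=lambda X:tuple(int(t) for t in np.round((fp(p,np.array(X))+.5-[x0,y0])*6))
                                                    ~~~~~~~~^^^
ValueError: setting an array element with a sequence. The requested array has an inhomogeneous shape after 1 dimensions. The detected shape was (3,) + inhomogeneous part.
```

```bash
sed -i '/for X,Y in(((/d;/X\[0\] if 0/d' ov.py; python3 ov.py
```

```text
v1 {0.207: [[68.1, 91.7], [70.2, 128.0]], 0.21: [[65.9, 91.8], [68.1, 128.5]], 0.213: [[63.8, 91.9], [66.0, 129.0]], 0.216: [[61.5, 92.0], [63.8, 129.5]], 0.235: [[46.5, 92.6], [49.2, 133.0]]}
v3 {0.207: [[95.9, 84.8], [98.9, 131.7]], 0.21: [[93.4, 84.8], [96.5, 132.4]], 0.213: [[90.9, 84.8], [94.1, 133.1]], 0.216: [[88.3, 84.7], [91.6, 133.8]], 0.235: [[70.1, 84.8], [74.1, 139.0]]}
a1 {0.207: [[401.2, 212.3], [393.7, 249.9]], 0.21: [[403.1, 213.9], [395.4, 252.0]], 0.213: [[405.1, 215.6], [397.1, 254.0]], 0.216: [[407.0, 217.4], [398.8, 256.1]], 0.235: [[420.6, 229.7], [410.4, 270.7]]}
bar [array([377.2, 220.3]), array([373.1, 244.2])]
```

View pics/fin.png

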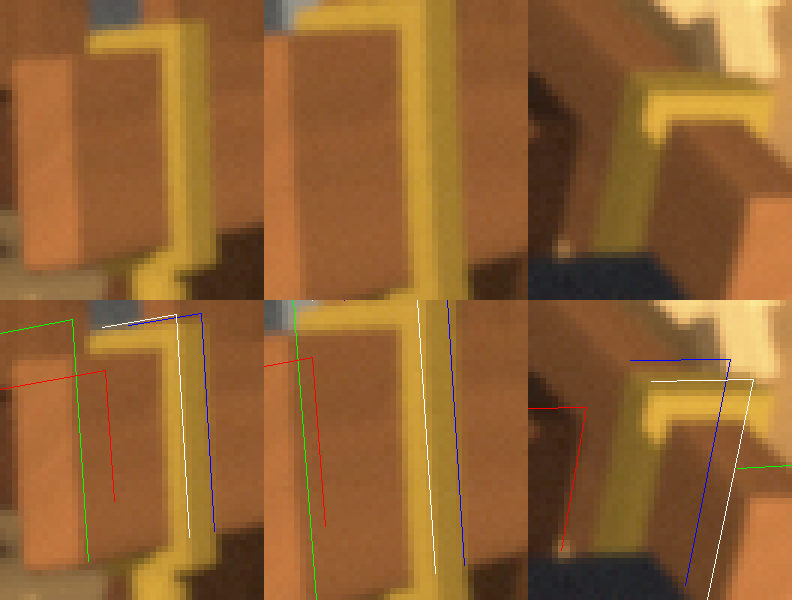

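The overlay puts the clip band's middle at about 0.213 m. The crossbar's top edge is at 0.175 + 0.032 = 0.207 m, and it hasn't shifted in the wrist image since the grip, so the knob isn't slipping. That leaves about 5.5 mm to lift.

Careful with the scale: shifts go in shares of 25 cm and turns go in shares of 2 pi rad. That gives: -0.003 m is -0.012, -0.0025 m is -0.01.

Call:
{"name": "step_hand", "arguments": {"increments": [{"d": [0, 0, -0.012], "aperture": 0.0}, {"d": [0, 0, -0.01], "aperture": 0.0}, {"aperture": 0.0}, {"aperture": 0.0}, {"aperture": 0.0}]}}

```text
clock: 13.65
position: [0.6762, -0.0934, 0.2909]
ee_rot: [0.401, 3.115, 0.003]
force: [7.1, 3.6, -10.5]
width: 0.357
gripper_force: 55.0
```

```bash
python3 g.py a2
```

Run:
```python
from h import *
A=[cv2.imread(f"pics/a{i}w.png").astype(np.float32) for i in range(3)]
# slip check: bar corner patch in the wrist picture
for i in(0,2):
    t=cv2.resize(A[1][205:238,355:380],None,fx=4,fy=4,interpolation=cv2.INTER_CUBIC);s=cv2.resize(A[i][197:246,347:388],None,fx=4,fy=4,interpolation=cv2.INTER_CUBIC)
    r=cv2.matchTemplate(s,t,cv2.TM_CCOEFF_NORMED);_,m,_,l=cv2.minMaxLoc(r);print("corner shift",i,(np.array(l)/4-8),round(m,3))
p=shot("scene")
for k in "stub1_center billet_center tray_face tray".split(): print(k,find(p,k,4))
t=shot("top");print(find(t,"billet_center"),find(t,"tray"))
```

```text
idx [(0.59, array([ 0.6842, -0.101 ,  0.2042]))] mark [] idxw [(0.61, array([ 0.6649, -0.0931,  0.2087]))] markw [(0.76, array([ 0.6914, -0.0086,  0.2111]))]
corner shift 0 [0.5 0. ] 0.937
corner shift 2 [ 0.25 -0.25] 0.941
stub1_center [(0.18, array([ 0.683 , -0.1048,  0.2018]))]
billet_center [(0.71, array([ 0.7097, -0.1067,  0.1561]))]
tray_face [(0.63, array([ 0.5316, -0.0966,  0.0693]))]
tray [(0.65, array([ 0.5322, -0.0952,  0.0734]))]
[] [(0.54, array([0.5641, 0.0019, 0.0744]))]
```

Call:
{"name": "step_hand", "arguments": {"increments": [{"aperture": 0.0}, {"aperture": 0.0}, {"aperture": 0.0}, {"aperture": 0.0}, {"aperture": 0.0}]}}

```text
clock: 14.85
position: [0.6761, -0.0934, 0.2909]
ee_rot: [0.401, 3.115, 0.003]
force: [7.9, 3.3, -11.0]
width: 0.36
gripper_force: 55.0
```

Run:
```python
from h import *
for n in("wrist","scene","top"):
    p=shot(n);print(n,[(k,find(p,k,3)) for k in("stub1_center","tray","tray_face")])
```

```text
wrist [('stub1_center', []), ('tray', [(0.75, array([ 0.6237, -0.0708,  0.0167]))]), ('tray_face', [(0.89, array([ 0.6252, -0.073 ,  0.0105]))])]
scene [('stub1_center', []), ('tray', [(0.65, array([ 0.5296, -0.0979,  0.0706])), (0.5, array([ 0.6535, -0.2525,  0.0158]))]), ('tray_face', [(0.55, array([ 0.5316, -0.0954,  0.0696]))])]
top [('stub1_center', []), ('tray', [(0.58, array([ 5.635e-01, -4.000e-04,  7.070e-02]))]), ('tray_face', [(0.6, array([0.5663, 0.0058, 0.0701]))])]
```

The drawer is still home, with its face at station x about −0.139. The stubs can't be seen directly, so I'll check numerically that the billet sits right against the gate with no stub left between.

Run:
```python
from h import *
p=shot("scene");G=np.array([.6761,-.0934,0])
a=cv2.imread("pics/scene0.png");b=p["image"]
def billet(cx,cz,r=.026):
    th=np.linspace(0,2*np.pi,40);P=[proj(p,G+Rs@np.array([cx+r*np.cos(t),y,cz+r*np.sin(t)])) for t in th for y in(-.028,.028)]
    m=np.zeros((384*4,512*4),np.uint8);cv2.fillConvexPoly(m,np.round((cv2.convexHull(np.array(P,np.float32))[:,0]+.5)*4).astype(int),1);return m>0
def edge(im):
    g=cv2.GaussianBlur(cv2.resize(cv2.cvtColor(im,cv2.COLOR_BGR2Lab),None,fx=4,fy=4,interpolation=cv2.INTER_CUBIC),(0,0),2).astype(float)
    return sum(np.hypot(cv2.Sobel(g[...,c],-1,1,0),cv2.Sobel(g[...,c],-1,0,1)) for c in range(3))
s=np.radians(28)
for n,im in(("start",a),("now",b)):
    E=edge(im);res=[]
    for d in np.arange(.02,.12,.004):
      for h in(.085,.095,.105,.115,.125,.135):
        m=billet(d,h+d*np.tan(s)).astype(np.uint8);c=cv2.morphologyEx(m,cv2.MORPH_GRADIENT,np.ones((3,3)))>0
        res.append((E[c].mean().round(1),d.round(3),h,))
    res.sort(reverse=True);print(n,res[:5])
# colour profile along the chute centre-line (above billet height ~) now
H=.115
for n,im in(("start",a),("now",b)):
    print(n,[(round(float(x),3),im[int(round(v)),int(round(u))].tolist()) for x in np.arange(.006,.11,.008) for u,v in [proj(p,G+Rs@np.array([x,-.015,.11+x*np.tan(s)]))]])
```

```text
start [(np.float64(51.1), np.float64(0.036), 0.135), (np.float64(50.5), np.float64(0.084), 0.135), (np.float64(47.5), np.float64(0.088), 0.135), (np.float64(44.8), np.float64(0.052), 0.135), (np.float64(44.6), np.float64(0.076), 0.115)]
now [(np.float64(46.6), np.float64(0.04), 0.135), (np.float64(36.6), np.float64(0.032), 0.115), (np.float64(36.5), np.float64(0.036), 0.125), (np.float64(36.0), np.float64(0.104), 0.135), (np.float64(35.7), np.float64(0.068), 0.135)]
start [(0.006, [83, 95, 101]), (0.014, [92, 124, 147]), (0.022, [86, 121, 143]), (0.03, [105, 144, 168]), (0.038, [90, 124, 143]), (0.046, [85, 120, 140]), (0.054, [80, 111, 131]), (0.062, [76, 105, 125]), (0.07, [122, 164, 191]), (0.078, [122, 164, 190]), (0.086, [107, 148, 172]), (0.094, [85, 117, 139]), (0.102, [67, 91, 109])]
now [(0.006, [91, 125, 148]), (0.014, [88, 121, 142]), (0.022, [85, 113, 136]), (0.03, [122, 164, 189]), (0.038, [110, 149, 174]), (0.046, [100, 135, 162]), (0.054, [79, 108, 126]), (0.062, [51, 74, 109]), (0.07, [50, 72, 106]), (0.078, [52, 78, 109]), (0.086, [49, 72, 106]), (0.094, [51, 72, 103]), (0.102, [50, 76, 108])]
```

Run:
```python
from h import *
p=shot("scene");G=np.array([.6761,-.0934,0]);s=np.radians(28);xs=np.arange(0,.14,.0005)
def prof(im,y,h):
    q=np.array([proj(p,G+Rs@np.array([x,y,h+x*np.tan(s)])) for x in xs],np.float32)
    return cv2.remap(im,q[:,:1],q[:,1:],cv2.INTER_LINEAR)[:,0].astype(float).mean(1)
a=cv2.imread("pics/scene0.png");b=p["image"]
for h in(.11,.12,.13):
  for y in(-.02,-.01,0.,.01):
    A,B=prof(a,y,h),prof(b,y,h);out=[]
    for k in range(60,120,2):  # shift k*.5mm
        i=np.arange(len(xs)-k);sel=(xs[i]>.026)&(xs[i]<.075)
        out.append((np.corrcoef(A[i+k][sel],B[i][sel])[0,1].round(3),k*.5))
    print(h,y,sorted(out,reverse=True)[:3])
```

```text
0.11 -0.02 [(np.float64(0.964), 51.0), (np.float64(0.961), 50.0), (np.float64(0.959), 52.0)]
0.11 -0.01 [(np.float64(0.995), 43.0), (np.float64(0.994), 44.0), (np.float64(0.994), 42.0)]
0.11 0.0 [(np.float64(0.993), 45.0), (np.float64(0.993), 44.0), (np.float64(0.992), 43.0)]
0.11 0.01 [(np.float64(0.958), 47.0), (np.float64(0.958), 46.0), (np.float64(0.957), 48.0)]
0.12 -0.02 [(np.float64(0.985), 43.0), (np.float64(0.984), 42.0), (np.float64(0.977), 44.0)]
0.12 -0.01 [(np.float64(0.875), 30.0), (np.float64(0.874), 31.0), (np.float64(0.871), 32.0)]
0.12 0.0 [(np.float64(0.867), 31.0), (np.float64(0.867), 30.0), (np.float64(0.865), 32.0)]
0.12 0.01 [(np.float64(0.792), 39.0), (np.float64(0.792), 38.0), (np.float64(0.791), 40.0)]
0.13 -0.02 [(np.float64(0.839), 30.0), (np.float64(0.831), 31.0), (np.float64(0.822), 32.0)]
0.13 -0.01 [(np.float64(0.845), 30.0), (np.float64(0.841), 31.0), (np.float64(0.837), 32.0)]
0.13 0.0 [(np.float64(0.791), 31.0), (np.float64(0.791), 30.0), (np.float64(0.788), 32.0)]
0.13 0.01 [(np.float64(0.716), 42.0), (np.float64(0.716), 33.0), (np.float64(0.715), 41.0)]
```

```bash
python3 -c "
from cell import workorder;print(workorder.sign_off())"
```

```text
the job is handed in; nothing more can be done
None
```

I pushed the drawer home until its catch snapped in, and the arm still holds the gate by its knob with the crossbar at about 0.212 m, against about 0.213 m measured for the clip. The stubs have left the chute and the billet has rolled down and stopped at the gate, though I never saw the stubs in the drawer itself; the job is handed in.

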